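# Stack the waveguide support brackets head to tail

### The job

Put the two loose L-shaped support brackets away on top of the grey one that lies on the black pad, leaving that one on the pad: first the blue one, turned the opposite way so that its lip stands beyond the end of the grey one that has no lip, then the bare aluminium one on top, turned like the grey one and right above it. Every leg must lie flat on the one below, just clear of the other bracket's lip, with the long sides in line, lips up, and the pile left standing by itself. Do not knock the other things on the bench about.

Things in the scene. Friction and masses are not known exactly. Their poses are not given: they have to be found in the camera images.
- base_center (a point): Grey L-shaped bracket, loose on the black pad: a flat leg 90 mm long (x -45 to 45), 44 wide, 18 thick, with a lip at one end, 18 thick (x -45 to -27), as wide as the leg, rising 15 above its top (33 over all). About 0.22 kg. Origin: middle of its leg, 9 mm above the underside; x along the leg, lip at the -x end, y across, z up.
- blue_center (a point): Blue L-shaped bracket, loose, lip up, same shape and size as the grey one. Origin: middle of its leg, 9 mm above the underside; x along the leg, lip at the -x end, y across, z up. On the grey one it lies flat only when clear of the grey lip: turned half a turn, origin at least 18 mm toward grey's +x end (22 leaves 4 mm of play) and 18 mm higher.
- silver_center (a point): Pale bare aluminium L-shaped bracket, loose, lip up, same shape and size as the grey one. Origin: middle of its leg, 9 mm above the underside; x along the leg, lip at the -x end, y across, z up. In its final place its origin is right above grey's, 36 mm higher; it passes 3 mm over the grey lip and its plain end stops 4 mm short of the blue lip if blue is 22 mm along.
- base_lip (a point): Centre of the top of the grey bracket's lip, marked with an orange stripe like all three (36 mm from its origin toward -x, 24 mm up).
- blue_lip (a point): Centre of the top of the blue bracket's lip (orange stripe).
- silver_lip (a point): Centre of the top of the aluminium bracket's lip (orange stripe).
- pad_top (a point): Centre of the top of the black pad, 150 x 100 x 10 mm, fixed to the bench; the grey bracket lies on it near its middle, along its long side.
- waveguide: Bystander: grey straight waveguide, 200 mm long, 42 mm square flanges, lying beyond the work; origin at the centre of its underside.
- adapter: Bystander: small brass stepped connector, 28 mm across, 34 mm high, standing; origin at the centre of its underside.
- cap: Bystander: yellow plastic flange cap, 44 mm square, 16 mm high; origin at the centre of its underside.
- jar: Bystander: small pale jar with a white cap, 38 mm across, 44 mm high, near the robot; origin at the centre of its underside.
- nut: Bystander: steel ring nut, 26 mm across, 10 mm high, near the robot; origin at the centre of its underside.
- wrench: Bystander: steel wrench, 170 mm long, lying flat; origin under its middle.
- pen: Bystander: blue pen, 140 mm long, lying on a sheet of paper at the right.
Mind the look-alikes: they are no part of the job. What is shaped like the part that bears blue_center but brown or green is not meant.

How it is judged (in metres and radians):
At the end, for the whole second after the job is handed in: Grey flat on the pad, within 50 mm of its middle; blue flat on grey, lip opposite, 12 to 34 mm toward grey's lipless end, 12 mm sideways; aluminium flat on blue, lip as grey's, within 16 mm along and 14 mm across of grey. Tilt under 0.06, parallel within 0.2 rad, heights 3 to 4 mm (horizontal distance between base_center and pad_top below 0.05 m and angle between each of base_center, blue_center, silver_center's own z axis and vertical below 0.06 rad and x of blue_center in the frame of base_center between 0.012 and 0.034 m and y of blue_center in the frame of base_center between -0.012 and 0.012 m and z of blue_center in the frame of base_center between 0.015 and 0.021 m and angle between the x axis of each of blue_center, silver_center and the x axis of base_center, either way round below 0.2 rad and x of blue_lip in the frame of base_center above 0.04 m and x of silver_center in the frame of base_center between -0.016 and 0.016 m and y of silver_center in the frame of base_center between -0.014 and 0.014 m and z of silver_center in the frame of base_center between 0.032 and 0.04 m and x of silver_lip in the frame of base_center below -0.015 m); the robot touches nothing.
It fails at once if a bystander was knocked more than 40 mm from its place (distance of any of waveguide, adapter, cap, jar, nut, wrench, pen from where it was at the start of the episode above 0.04 m).
It also fails if it takes over 64 s, if anything falls off the work surface, if the arm or the gripper's body presses on something with over 40 N, if the wrist force passes 120 N, or if a joint passes its speed limit or range.

### The arm

A 7-joint arm with a two-finger parallel gripper is mounted at the origin on the work surface. World frame = base frame: x ahead of the robot, y to its left, z up, the work surface at z = 0. Lengths are in mm, angles in rad, forces in N, time in s.
With the tool pointing down it reaches from about 425 to 975 mm from the base axis. Payload 16.7 kg.
Tool frame: the origin (TCP) lies at the very end of the fingers, on their centre line; the grasp point (between the pads) lies arm.pinch_z behind it (arm.pinch_z is the distance from the TCP to the grasp point, in mm); z points along the fingers, y is the direction in which the jaws open and shut (so a half turn about z gives the same grasp; the last joint's range is limited). The gripper opens to 85 mm and grips with 20 to 120 N. Pads are 22 mm wide; open, the fingers measure 114 mm over their backs; the gripper's body (76 mm by 85 mm) begins 54 mm behind the grasp point. The pads swing forward as they close: fully open they stand 13 mm farther back than shut.
Start: joints at [1.016, 0.426, 0.074, 1.606, -0.034, 1.111, -0.067], TCP at [266.425, -620.156, 231.302] pointing down, gripper open.
Joint ranges: [-2.85, 2.85], [-0.5, 2.14], [-1.23, 1.37], [0.21, 2.46], [-1.02, 4.16], [0.16, 2.05], [-2.73, 2.73]. Speed limits (rad/s): [1.89, 1.89, 2.39, 2.39, 3.01, 3.01, 3.01].

### API

Orientations are given as a 3x3 rotation matrix whose columns are the frame's x, y, z axes.
In Python, from plant import status, vision, arm gives the robot as it stands.
- The arm moves only by the tool arm_command, never from a script. Its argument "commands" is a list of rows, each a list of 3 entries, a list of its own where there are three numbers: the shift along the world's x, y, z in units of 25 mm (1.0 is 25 mm), then the turn about the world's z in units of 6 degrees (1.0 is 6 degrees), then the gripper command: -1 is fully open, 1 is shut, values between are in proportion. In form: [[[x, y, z], twist, grip], ...]. A call has 1 to 12 rows; each row is the pose to reach, as a shift and turn from the pose commanded when the call began; what a row does not reach only later rows make up. A row lasts 1/12 s, in which the tool goes at most 41.7 mm and 7.16 degrees, less where a joint would pass 70% of its speed; a pose out of reach is approached as far as the arm can. A call with a gripper value outside its range is refused whole. The fingers move at their own pace and stop on an object; the grip force is fixed at half the most. Time passes only in rows, so rows that repeat a pose let the fingers close. It gives the time, the measured TCP pose, the force and the opening at its end, in the units of the state.
- status.get_state(): the state, without advancing time (a new reading comes with each control period).
- vision.camera(name): name is "scene" or "side" or "wrist"; returns a dict with "img" (400x640x3 uint8, red, green, blue), "K" (3x3 intrinsics, pixels), "origin" and "attitude" of the camera in the world; the wrist camera has in their place "T_tool_cam" (4x4, takes a point from camera to tool coordinates, whose origin is the TCP and whose axes are the flange's). Camera axes: x right, y up, looking along -z (the intrinsics and any distortion apply to the point x, -y, -z); pixel columns grow to the right and rows downward; lengths in mm; the calibration is good to about 2 mm. A picture is of the moment at which its call begins: read the wrist's pose just before it. There is no depth.
- arm.close_job(): hands the job in, once; it reports no verdict.
The state is a dict: "clock": time; "q": joint angles; "joint_vel": joint speeds; "joint_torque": joint torques, N m; "position": TCP position; "orientation": TCP orientation; "ft_force": force on the tool from outside, world axes, zero at the start; "torque": the same for the moment, N m; "grip_width": opening from 0.0 (shut) to 1.0 (fully open).
Only numpy, scipy, OpenCV 4.12 (cv2) and the standard library are available. Lean on these libraries where they do the work, as an engineer would, in place of code of your own. Each camera call takes 0.05 s, during which the arm holds its last target. There are 200 camera calls.

## Working session

There is one attempt and no reset: what is moved stays moved. The work goes in short steps, Python scripts to look and compute and a tool call to move; the robot and the scene stay as the last step left them, time stands still between calls to the robot, and variables do not carry over. Pictures are saved under pics/ and viewed, about 8 in all and at most 12, crops included, and the job is handed in when it is done.

Besides the shell and the picture viewer there is one more tool, called as name(argument=value, ...), one argument or row to a line, values as JSON. arm_command: Moves the arm, as the interface text tells. Its arguments: {"type":"object","properties":{"commands":{"type":"array","items":{"type":"array"}}},"required":["commands"]}

```bash
mkdir -p pics; ls; cat > h.py <<'E'
import numpy as np, cv2, json
from plant import status, vision, arm
def snap(n,f):
    s=status.get_state(); c=vision.camera(n)
    cv2.imwrite(f'pics/{f}.png',c['img'][:,:,::-1])
    if 'T_tool_cam' in c:
        T=np.eye(4);T[:3,:3]=s['orientation'];T[:3,3]=s['position'];T=T@np.array(c['T_tool_cam']);R,o=T[:3,:3],T[:3,3]
    else: R,o=np.array(c['attitude']),np.array(c['origin'])
    d=c.get('dist',c.get('distortion'))
    np.savez(f'pics/{f}.npz',K=c['K'],R=R,o=o,d=np.zeros(5) if d is None else np.array(d,float))
    return c
def ray(f,p):
    z=np.load(f'pics/{f}.npz');u=cv2.undistortPoints(np.array([[p]],float),z['K'],z['d'])[0,0]
    v=z['R']@np.array([u[0],-u[1],-1.]);return z['o'],v/np.linalg.norm(v)
def onz(f,p,h):
    o,v=ray(f,p);return (o+v*(h-o[2])/v[2])
def tri(*fp):
    A=np.zeros((3,3));b=np.zeros(3)
    for f,p in fp:
        o,v=ray(f,p);M=np.eye(3)-np.outer(v,v);A+=M;b+=M@o
    return np.linalg.solve(A,b)
def proj(f,P):
    z=np.load(f'pics/{f}.npz');q=z['R'].T@(np.array(P,float)-z['o'])
    return cv2.projectPoints(np.array([[q[0],-q[1],-q[2]]]),np.zeros(3),np.zeros(3),z['K'],z['d'])[0][0,0]
E
python3 - <<'E'
from h import *
s=status.get_state();print({k:np.round(v,3).tolist() for k,v in s.items()}, arm.pinch_z)
for n in('scene','side','wrist'):
    c=snap(n,n+'0');print(n,[k for k in c],np.array(c['K']).round(1).tolist(),c.get('origin'),np.array(c.get('T_tool_cam',0)).round(3).tolist())
a=cv2.imread('pics/scene0.png');b=cv2.imread('pics/side0.png')
E
```

```text
pics
{'clock': 0.0, 'q': [1.016, 0.427, 0.074, 1.607, -0.034, 1.111, -0.067], 'joint_vel': [0.001, 0.001, -0.001, 0.0, 0.001, 0.001, 0.0], 'joint_torque': [0.001, -94.985, 3.761, -46.351, 0.019, 0.01, 0.0], 'position': [266.258, -619.815, 230.598], 'orientation': [[0.919, 0.395, -0.001], [0.395, -0.919, 0.001], [-0.0, -0.001, -1.0]], 'ft_force': [-0.335, 0.162, -0.293], 'torque': [0.036, -0.064, 0.054], 'grip_width': 0.998} 18.700000000000003
scene ['img', 'K', 'origin', 'attitude'] [[475.0, 0.0, 323.9], [0.0, 475.0, 200.5], [0.0, 0.0, 1.0]] [1192.86518262 -874.98402302  828.74303526] 0
side ['img', 'K', 'origin', 'attitude'] [[465.4, 0.0, 315.9], [0.0, 465.4, 201.0], [0.0, 0.0, 1.0]] [222.49492743 568.24142608 911.45405146] 0
wrist ['img', 'K', 'T_tool_cam'] [[293.1, 0.0, 321.7], [0.0, 293.1, 204.5], [0.0, 0.0, 1.0]] None [[-0.0, 0.946, 0.323, 82.484], [1.0, 0.0, -0.001, -0.356], [-0.001, 0.323, -0.946, -142.03], [0.0, 0.0, 0.0, 1.0]]
```

View pics/scene0.png

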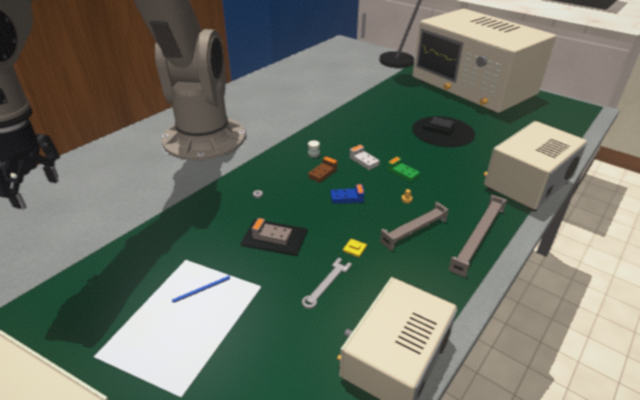

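View pics/side0.png

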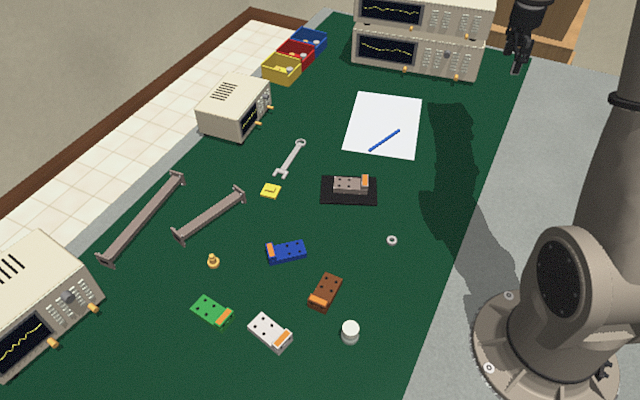

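The scene view shows these bracket-like things: brown (322,169), pale (364,157), blue (348,195), green (404,168) and grey on the black pad (272,233). In the side view they are brown (325,292), pale (270,332), blue (286,250), green (212,310) and grey (351,184). I choose blue, pale and grey, and will enlarge to measure corners.

```bash
python3 - <<'E'
from h import *
a=cv2.imread('pics/scene0.png')[140:260,238:422];b=cv2.imread('pics/side0.png')[165:360,190:400]
a=cv2.resize(a,None,fx=4,fy=4,interpolation=cv2.INTER_CUBIC);cv2.imwrite('pics/sc.png',a)
b=cv2.resize(b,None,fx=3,fy=3,interpolation=cv2.INTER_CUBIC);cv2.imwrite('pics/si.png',b)
E
```

```text
(no output)
```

View pics/sc.png

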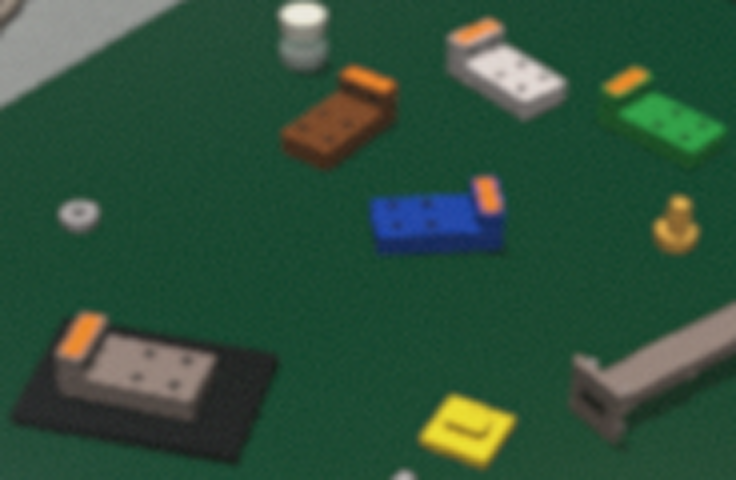

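View pics/si.png

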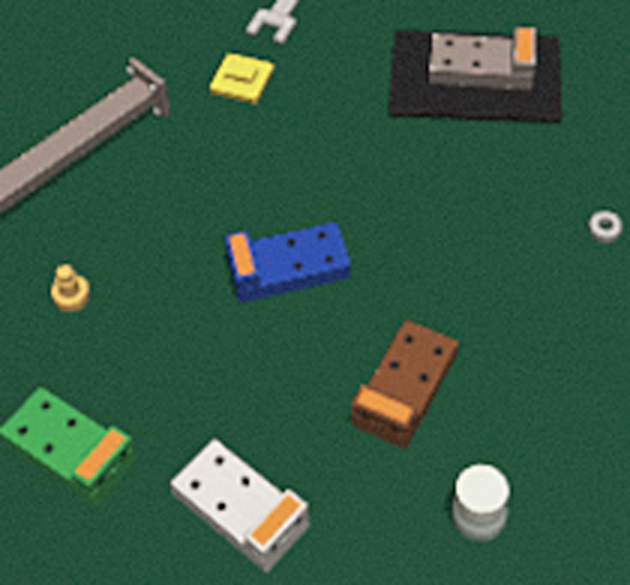

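Blue, pale and grey match the description; brown and green are look-alikes. All lips are up, with the orange stripe at one end. Now I triangulate.

```bash
cat > m.py <<'E'
from h import *
S=lambda x,y:('scene0',((x+.5)/4-.5+238,(y+.5)/4-.5+140))
D=lambda x,y:('side0',((x+.5)/3-.5+190,(y+.5)/3-.5+165))
def t(n,a,b):
    p=tri(a,b);e=[np.linalg.norm(proj(f,p)-q) for f,q in(a,b)];print(n,p.round(1),np.round(e,1));return p
for n,l,c in [('blue',(S(488,195),D(242,255)),[(S(371,198),D(350,265)),(S(377,235),D(335,224))]),
 ('pale',(S(476,33),D(276,520)),[(S(566,85),D(172,485)),(S(527,105),D(215,438))]),
 ('grey',(S(82,337),D(525,46)),[(S(216,354),D(430,77)),(S(192,405),D(431,34))])]:
    L=t(n+' lip',*l);e=[t('  end',*x) for x in c];E=(e[0]+e[1])/2
    v=(E-L)[:2];d=np.linalg.norm(v);u=v/d;print('  len',d.round(1),'(81)  +x yaw',np.degrees(np.arctan2(u[1],u[0])).round(1),'ctr',((L+E)[:2]/2-u*4.5).round(1),'edge yaw',np.degrees(np.arctan2(*(e[1]-e[0])[[1,0]])).round(1))
for a,b in[((277,355),(390,115)),((238,462),(395,30)),((12,418),(560,38))]:t('pad',S(*a),D(*b))
for n,a,b in[('jar',(303,15),(481,490)),('nut',(79,213),(605,224)),('adapt',(681,203),(66,272)),('cap',(468,430),(242,77))]:t(n,S(*a),D(*b))
E
python3 m.py
```

```text
blue lip [611.4  52.3  33.5] [0.1 0.1]
  end [537.5  13.3  19.1] [0.2 0.3]
  end [567.  -17.6  18. ] [0.4 0.5]
  len 80.4 (81)  +x yaw -137.4 ctr [585.1  28.1] edge yaw -46.3
pale lip [478.7 228.6  33.1] [0.1 0.2]
  end [562.1 232.8  15.3] [0.2 0.3]
  end [554.4 188.6  16. ] [0.2 0.3]
  len 81.5 (81)  +x yaw -12.7 ctr [514.1 220.7] edge yaw -99.8
grey lip [ 503.5 -246.7   42.8] [0.1 0.1]
  end [ 567.5 -191.    25.3] [0.2 0.2]
  end [ 588.9 -237.9   26.8] [0.4 0.3]
  len 81.4 (81)  +x yaw 23.4 ctr [ 536.7 -232.4] edge yaw -65.4
pad [ 585.4 -150.7    6.8] [0.4 0.4]
pad [ 629.6 -244.2    7.4] [0.2 0.1]
pad [ 491.6 -302.9    7.2] [0.4 0.4]
jar [363.9 150.6  42.7] [0.2 0.4]
nut [ 376.8 -122.3    9.3] [0.2 0.2]
adapt [723.3 128.3  34.4] [0.2 0.2]
cap [ 724.  -130.9    6.3] [0.2 0.1]
```

arm_command(
  commands=[
    [[0.64,1.3,0],0,-1],
    [[1.28,2.6,0],0,-1],
    [[1.92,3.9,0],0,-1],
    [[2.56,5.2,0],0,-1],
    [[3.2,6.5,0],0,-1],
    [[3.84,7.8,0],0,-1],
    [[4.48,9.1,0],0,-1],
    [[5.12,10.4,0],0,-1],
    [[5.76,11.7,0],0,-1],
    [[6.4,13,0],0,-1],
  ],
)

```text
clock: 0.98
position: [426.7, -293.5, 231.4]
orientation: [[0.919, 0.395, -0.0], [0.395, -0.919, -0.0], [-0.0, 0.0, -1.0]]
ft_force: [0.9, 0.2, 0.5]
grip_width: 1.002
```

arm_command(
  commands=[
    [[0.6,1.3,-0.2],0.4,-1],
    [[1.2,2.6,-0.4],0.8,-1],
    [[1.9,3.9,-0.6],1.2,-1],
    [[2.5,5.2,-0.8],1.6,-1],
    [[3.2,6.5,-1],2,-1],
    [[3.8,7.8,-1.2],2.4,-1],
    [[4.5,9.1,-1.4],2.8,-1],
    [[5.1,10.4,-1.6],3.2,-1],
    [[5.7,11.7,-1.8],3.2,-1],
    [[6.35,12.95,-2],3.2,-1],
    [[6.35,12.95,-2],3.2,-1],
    [[6.35,12.95,-2],3.2,-1],
  ],
)

```text
clock: 1.98
position: [585.3, 30.9, 180.5]
orientation: [[0.735, 0.678, -0.001], [0.678, -0.735, 0.001], [-0.0, -0.001, -1.0]]
ft_force: [-0.5, -0.9, 0.9]
grip_width: 1.0
```

```bash
python3 - <<'E'
from h import *
s=status.get_state();print(s['clock'],s['position'],np.degrees(np.arctan2(s['orientation'][1][0],s['orientation'][0][0])),s['ft_force'])
snap('wrist','w1')
E
```

```text
1.9833 [585.25965305  30.90841091 180.52882388] 42.65115050457755 [-0.50580486 -0.93339841  0.94636484]
```

View pics/w1.png

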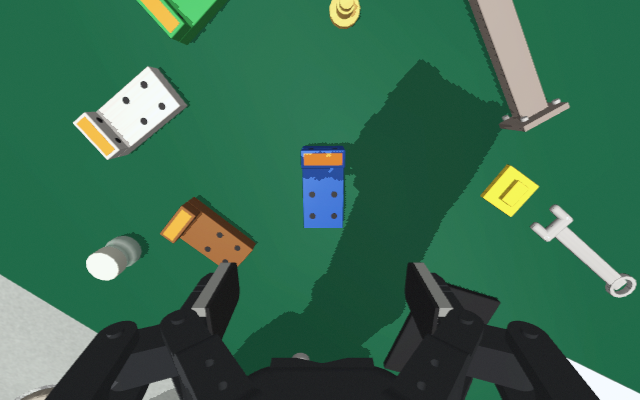

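The wrist view shows blue upright in the image, with its stripe at (323,160) and top end corners at (304,228) and (344,228). Pale's stripe is at (97,137), with top end corners at (151,67) and (181,101).

```bash
python3 - <<'E'
from h import *
def b(n,l,c1,c2):
    L=onz('w1',l,33);c=[onz('w1',x,18) for x in(c1,c2)];E=(c[0]+c[1])/2;v=(E-L)[:2];d=np.linalg.norm(v);u=v/d
    print(n,L,d,np.linalg.norm(c[1]-c[0]),np.degrees(np.arctan2(u[1],u[0])),((L+E)[:2]/2-u*4.5))
b('blue',(323,160),(304,228),(344,228));b('pale',(97,137),(151,67),(181,101))
S=lambda x,y:('scene0',((x+.5)/4-.5+238,(y+.5)/4-.5+140))
D=lambda x,y:('side0',((x+.5)/3-.5+190,(y+.5)/3-.5+165))
print(tri(S(488,195),D(242,255),('w1',(323,160))),tri(S(476,33),D(276,520),('w1',(97,137))))
E
```

```text
blue [608.07793764  50.86568083  33.        ] 79.87628408226618 45.16797133477559 -136.417875526032 [582.407009    26.43485328]
pale [476.33827718 226.91787248  33.        ] 83.1427608092418 38.481105203110445 -11.947330227343704 [512.60662892 219.24363593]
[610.27599395  51.9449958   33.93606136] [478.08807022 227.87114073  33.35069118]
```

arm_command(
  commands=[
    [[-0.04,-0.06,-0.8],0,-1],
    [[-0.04,-0.06,-1.6],0,-1],
    [[-0.04,-0.06,-2.4],0,-1],
    [[-0.04,-0.06,-3.2],0,-1],
    [[-0.04,-0.06,-4],0,-1],
    [[-0.04,-0.06,-4.8],0,-1],
    [[-0.04,-0.06,-5.6],0,-1],
    [[-0.04,-0.06,-6.2],0,-1],
    [[-0.04,-0.06,-6.7],0,-1],
    [[-0.04,-0.06,-7],0,-1],
    [[-0.04,-0.06,-7.1],0,-1],
    [[-0.04,-0.06,-7.1],0,-1],
  ],
)

```text
clock: 3.03
position: [584.1, 26.7, 3.7]
orientation: [[0.738, 0.675, -0.0], [0.675, -0.738, -0.0], [-0.0, -0.0, -1.0]]
ft_force: [-0.7, -0.1, 0.1]
grip_width: 0.999
```

arm_command(
  commands=[
    [[0,0,0],0,1],
    [[0,0,0],0,1],
    [[0,0,0],0,1],
    [[0,0,0],0,1],
    [[0,0,0],0,1],
    [[0,0,0],0,1],
    [[0,0,0],0,1],
    [[0,0,0],0,1],
    [[0,0,0],0,1],
    [[0,0,0],0,1],
  ],
)

```text
clock: 3.87
position: [584.6, 27.1, 4.8]
orientation: [[0.738, 0.675, 0.001], [0.675, -0.738, -0.0], [0.001, 0.001, -1.0]]
ft_force: [-3.3, -0.4, 9.9]
grip_width: 0.494
```

arm_command(
  commands=[
    [[0,0,0.1],0,1],
    [[0,0,0.3],0,1],
    [[0,0,0.6],0,1],
    [[0,0,1],0,1],
    [[0,0,1.5],0,1],
    [[0,0,2.1],0,1],
    [[0,0,2.7],0,1],
    [[0,0,3.3],0,1],
    [[0,0,3.8],0,1],
    [[0,0,4],0,1],
    [[0,0,4],0,1],
    [[0,0,4],0,1],
  ],
)

```text
clock: 4.87
position: [584.1, 27.0, 103.8]
orientation: [[0.738, 0.675, 0.0], [0.675, -0.738, -0.0], [0.0, 0.0, -1.0]]
ft_force: [-0.1, 0.2, -3.0]
grip_width: 0.495
```

arm_command(
  commands=[
    [[-0.4,-1,0],-0.3,1],
    [[-0.9,-2,0],-0.6,1],
    [[-1.3,-3,0],-0.9,1],
    [[-1.7,-4,0],-1.3,1],
    [[-2.2,-5,0],-1.6,1],
    [[-2.6,-6,0],-2,1],
    [[-3,-7,0],-2.4,1],
    [[-3.5,-8,0],-2.8,1],
    [[-3.9,-9,0],-3.1,1],
    [[-4.4,-10.2,0],-3.1,1],
    [[-4.8,-11.2,0],-3.1,1],
    [[-5.1,-11.8,0],-3.1,1],
  ],
)

```text
clock: 5.87
position: [454.8, -270.6, 102.9]
orientation: [[0.916, 0.402, -0.002], [0.402, -0.916, -0.0], [-0.002, -0.001, -1.0]]
ft_force: [-0.3, 0.5, -2.6]
grip_width: 0.501
```

arm_command(
  commands=[
    [[0,0,0],0,1],
    [[0,0,0],0,1],
    [[0,0,0],0,1],
  ],
)

```text
clock: 6.12
position: [456.7, -267.1, 103.2]
orientation: [[0.914, 0.405, -0.001], [0.405, -0.914, 0.001], [-0.0, -0.001, -1.0]]
ft_force: [-0.6, 0.5, -3.6]
grip_width: 0.495
```

```bash
python3 - <<'E'
from h import *
s=status.get_state();print(s['clock'],s['position'],np.degrees(np.arctan2(s['orientation'][1][0],s['orientation'][0][0])),s['ft_force'])
snap('wrist','w2')
E
```

```text
6.1167 [ 456.70315828 -267.10379447  103.18772359] 23.8744509929086 [-0.64900746  0.49064729 -3.62872727]
```

View pics/w2.png

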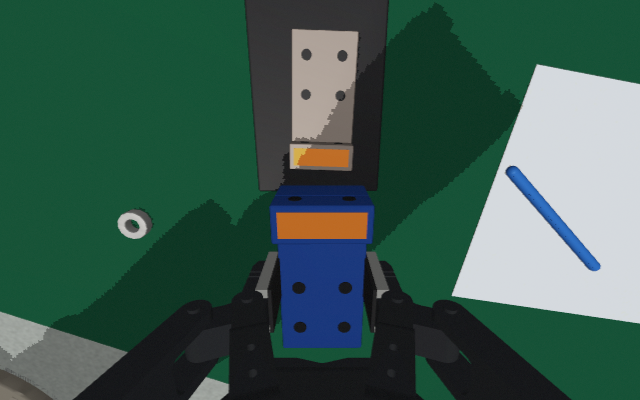

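The wrist view shows blue held squarely, with its lip top centred at (321,226). Grey is ahead, with its lip top centre at (321,157) and top end corners at (293,29) and (358,31).

```bash
python3 - <<'E'
from h import *
L=onz('w2',(321,157),43);c=[onz('w2',x,28) for x in((293,29),(358,31))];E=(c[0]+c[1])/2;v=(E-L)[:2];d=np.linalg.norm(v);u=v/d
print(L,d,np.linalg.norm(c[1]-c[0]),np.degrees(np.arctan2(u[1],u[0])),((L+E)[:2]/2-u*4.5))
G=((L+E)[:2]/2-u*4.5)
B=onz('w2',(321,226),131.4);s=status.get_state()
w=s['orientation'];x=np.array([w[0][0],w[1][0]]);ctr=B[:2]-x*36
print('blue lip',B,'blue ctr',ctr,'rel tcp',ctr-s['position'][:2])
h=[onz('w2',p,116.4) for p in((283,347),(362,347),(299,288),(344,288))];print((h[0]+h[1])/2,np.linalg.norm(h[1]-h[0]))
E
```

```text
[ 500.408054   -246.98005904   43.        ] 80.25990465569066 42.32020595842549 21.742175900437438 [ 533.50329673 -233.78163444]
blue lip [ 487.65881132 -252.83198411  131.4       ] blue ctr [ 454.75015112 -267.42719068] rel tcp [-2.18942906 -0.58503002]
[ 415.32443939 -285.64601672  116.4       ] 43.99341407141248
```

arm_command(
  commands=[
    [[0.4,0.2,0],0,1],
    [[1,0.45,0],-0.1,1],
    [[1.7,0.75,0],-0.1,1],
    [[2.4,1.05,0],-0.1,1],
    [[3.1,1.35,0],-0.1,1],
    [[3.7,1.65,0],-0.1,1],
    [[4.02,1.78,0],-0.1,1],
    [[4.02,1.78,-0.6],-0.1,1],
    [[4.02,1.78,-1.2],-0.1,1],
    [[4.02,1.78,-1.7],-0.1,1],
    [[4.02,1.78,-2],-0.1,1],
    [[4.02,1.78,-2],-0.1,1],
  ],
)

```text
clock: 7.17
position: [556.2, -223.0, 52.1]
orientation: [[0.919, 0.395, -0.003], [0.395, -0.919, 0.001], [-0.002, -0.002, -1.0]]
ft_force: [-0.2, 0.3, -1.7]
grip_width: 0.496
```

arm_command(
  commands=[
    [[0,0,-0.1],0,1],
    [[0,0,-0.3],0,1],
    [[0,0,-0.4],0,1],
    [[0,0,-0.5],0,1],
    [[0,0,-0.6],0,1],
    [[0,0,-0.64],0,1],
    [[0,0,-0.68],0,1],
    [[0,0,-0.7],0,1],
    [[0,0,-0.7],0,1],
    [[0,0,-0.7],0,1],
  ],
)

```text
clock: 8.0
position: [557.2, -223.4, 36.4]
orientation: [[0.919, 0.395, 0.0], [0.395, -0.919, 0.0], [0.0, 0.0, -1.0]]
ft_force: [-0.2, 0.1, -3.2]
grip_width: 0.495
```

```bash
python3 - <<'E'
from h import *
snap('side','d3');snap('scene','s3')
a=cv2.imread('pics/s3.png')[205:265,238:322];b=cv2.imread('pics/d3.png')[155:225,310:390]
f=lambda i:cv2.resize(i,(400,int(400*i.shape[0]/i.shape[1])),interpolation=cv2.INTER_CUBIC)
a,b=f(a),f(b);h=max(a.shape[0],b.shape[0]);p=lambda i:cv2.copyMakeBorder(i,0,h-i.shape[0],0,0,0)
cv2.imwrite('pics/c3.png',np.hstack([p(a),p(b)]))
E
```

```text
(no output)
```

View pics/c3.png

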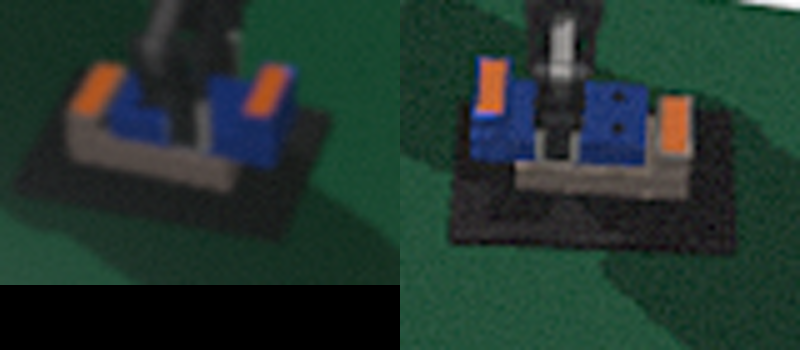

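Blue sits just above grey, in line with it, with its end clear of the grey lip. I triangulate the two stripes at (101,90)/(676,124) and (270,91)/(493,87).

```bash
python3 - <<'E'
from h import *
S=lambda x,y:('s3',((x+.5)/4.762-.5+238,(y+.5)/4.762-.5+205))
D=lambda x,y:('d3',((x-400+.5)/5-.5+310,(y+.5)/5-.5+155))
g=tri(S(101,90),D(676,124));b=tri(S(270,91),D(493,87));v=b-g
print(g,b,np.linalg.norm(v[:2]),np.degrees(np.arctan2(v[1],v[0])))
E
```

```text
[ 504.28045    -246.36663346   44.53197494] [ 592.05902758 -208.85378361   65.41327229] 95.45832904914252 23.139813456208795
```

arm_command(
  commands=[
    [[0,0,-0.04],0,1],
    [[0,0,-0.08],0,1],
    [[0,0,-0.12],0,1],
    [[0,0,-0.12],0,1],
    [[0,0,-0.12],0,1],
  ],
)

```text
clock: 8.52
position: [557.1, -223.3, 33.2]
orientation: [[0.919, 0.395, -0.0], [0.395, -0.919, 0.0], [-0.0, -0.0, -1.0]]
ft_force: [-0.6, 0.4, -2.3]
grip_width: 0.494
```

arm_command(
  commands=[
    [[0,0,-0.02],0,1],
    [[0,0,-0.04],0,1],
    [[0,0,-0.06],0,1],
    [[0,0,-0.06],0,1],
    [[0,0,-0.06],0,1],
  ],
)

```text
clock: 8.93
position: [557.3, -223.4, 32.8]
orientation: [[0.919, 0.395, 0.0], [0.395, -0.919, -0.0], [0.0, 0.0, -1.0]]
ft_force: [-6.3, 1.8, 15.8]
grip_width: 0.494
```

Contact is felt (+16 N), so I release and rise.

arm_command(
  commands=[
    [[0,0,0.02],0,1],
    [[0,0,0.02],0,-1],
    [[0,0,0.02],0,-1],
    [[0,0,0.02],0,-1],
    [[0,0,0.02],0,-1],
    [[0,0,0.02],0,-1],
    [[0,0,0.02],0,-1],
    [[0,0,0.02],0,-1],
    [[0,0,0.1],0,-1],
    [[0,0,0.3],0,-1],
    [[0,0,0.6],0,-1],
    [[0,0,1],0,-1],
  ],
)

```text
clock: 9.93
position: [556.9, -223.3, 57.3]
orientation: [[0.919, 0.395, -0.001], [0.395, -0.919, 0.0], [-0.0, -0.001, -1.0]]
ft_force: [-0.9, -0.7, 0.2]
grip_width: 0.998
```

arm_command(
  commands=[
    [[0,0,1],0,-1],
    [[0,0,2],0,-1],
    [[0,0,3],0,-1],
    [[0,0,4],0,-1],
    [[0,0,4],0,-1],
    [[0,0,4],0,-1],
    [[0,0,4],0,-1],
  ],
)

```text
clock: 10.52
position: [557.1, -223.4, 157.3]
orientation: [[0.919, 0.395, 0.001], [0.395, -0.919, -0.0], [0.0, 0.0, -1.0]]
ft_force: [-0.3, -0.7, -0.1]
grip_width: 1.004
```

arm_command(
  commands=[
    [[-0.1,0.9,0],0,-1],
    [[-0.2,1.9,0],-0.5,-1],
    [[-0.3,3.1,0],-1,-1],
    [[-0.4,4.4,0],-1.5,-1],
    [[-0.5,5.7,0],-2,-1],
    [[-0.7,7,0],-2.5,-1],
    [[-0.8,8.3,0],-3,-1],
    [[-0.9,9.6,0],-3.5,-1],
    [[-1,10.9,0],-4,-1],
    [[-1.2,12.2,0],-4.5,-1],
    [[-1.3,13.5,0],-5,-1],
    [[-1.4,14.8,0],-5.5,-1],
  ],
)

```text
clock: 11.52
position: [521.2, 147.9, 156.0]
orientation: [[0.985, -0.172, -0.001], [-0.172, -0.985, -0.0], [-0.001, 0.001, -1.0]]
ft_force: [0.9, 0.1, -0.0]
grip_width: 0.999
```

arm_command(
  commands=[
    [[-0.2,1.2,0],-0.45,-1],
    [[-0.3,2.2,0],-0.45,-1],
    [[-0.33,2.8,0],-0.45,-1],
    [[-0.33,2.96,0],-0.45,-1],
    [[-0.33,2.96,0],-0.45,-1],
    [[-0.33,2.96,0],-0.45,-1],
    [[-0.33,2.96,0],-0.45,-1],
  ],
)

```text
clock: 12.1
position: [514.0, 219.1, 156.4]
orientation: [[0.976, -0.217, -0.001], [-0.217, -0.976, -0.001], [-0.0, 0.001, -1.0]]
ft_force: [-0.8, 0.2, 0.7]
grip_width: 1.0
```

```bash
python3 - <<'E'
from h import *
s=status.get_state();print(s['clock'],s['position'],np.degrees(np.arctan2(s['orientation'][1][0],s['orientation'][0][0])),s['ft_force'])
snap('wrist','w4')
E
```

```text
12.1 [514.01005058 219.07246361 156.43078538] -12.540747135093223 [-0.77412571  0.21366755  0.7044719 ]
```

View pics/w4.png

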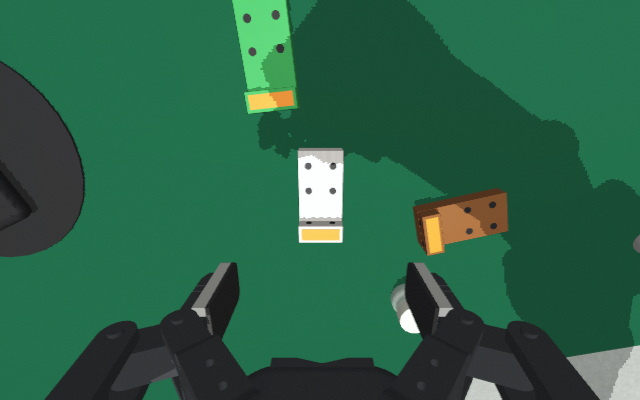

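The pale bracket is square to the jaws, with its stripe at (321,235) and end corners at (298,149) and (343,149). Brown, green and the jar are clear of the fingers.

```bash
python3 - <<'E'
from h import *
L=onz('w4',(321,235),33);E=onz('w4',(320.5,149),18);v=(E-L)[:2];u=v/np.linalg.norm(v)
print(L,E,np.degrees(np.arctan2(u[1],u[0])),(L+E)[:2]/2-u*4.5,np.linalg.norm(v))
E
```

```text
[474.97306808 228.00431314  33.        ] [555.64354055 210.49231835  18.        ] -12.24777407978313 [510.91072724 220.20294443] 82.54934942214963
```

arm_command(
  commands=[
    [[-0.04,0,-0.8],0,-1],
    [[-0.04,0,-1.6],0,-1],
    [[-0.04,0,-2.4],0,-1],
    [[-0.04,0,-3.2],0,-1],
    [[-0.04,0,-4],0,-1],
    [[-0.04,0,-4.7],0,-1],
    [[-0.04,0,-5.3],0,-1],
    [[-0.04,0,-5.7],0,-1],
    [[-0.04,0,-5.9],0,-1],
    [[-0.04,0,-6],0,-1],
    [[-0.04,0,-6.03],0,-1],
    [[-0.04,0,-6.03],0,-1],
  ],
)

```text
clock: 13.15
position: [513.3, 220.6, 6.6]
orientation: [[0.976, -0.216, 0.001], [-0.216, -0.976, 0.0], [0.001, -0.0, -1.0]]
ft_force: [-0.3, -0.9, -0.2]
grip_width: 0.997
```

arm_command(
  commands=[
    [[0,0,0],0,1],
    [[0,0,0],0,1],
    [[0,0,0],0,1],
    [[0,0,0],0,1],
    [[0,0,0],0,1],
    [[0,0,0],0,1],
    [[0,0,0],0,1],
    [[0,0,0],0,1],
    [[0,0,0],0,1],
    [[0,0,0],0,1],
  ],
)

```text
clock: 13.98
position: [513.2, 220.7, 6.7]
orientation: [[0.976, -0.216, 0.001], [-0.216, -0.976, 0.0], [0.001, -0.0, -1.0]]
ft_force: [-2.5, -0.4, 11.1]
grip_width: 0.494
```

arm_command(
  commands=[
    [[0,0,0.1],0,1],
    [[0,0,0.3],0,1],
    [[0,0,0.6],0,1],
    [[0,0,1],0,1],
    [[0,0,1.6],0,1],
    [[0,0,2.4],0,1],
    [[0,0,3.2],0,1],
    [[0,0,4],0,1],
    [[0,0,4.6],0,1],
    [[0,0,5],0,1],
    [[0,0,5],0,1],
    [[0,0,5],0,1],
  ],
)

```text
clock: 14.98
position: [513.1, 220.5, 131.4]
orientation: [[0.976, -0.216, 0.001], [-0.216, -0.976, 0.0], [0.001, -0.001, -1.0]]
ft_force: [-0.4, -0.6, -2.8]
grip_width: 0.496
```

arm_command(
  commands=[
    [[0,-0.9,0],0,1],
    [[0.1,-1.9,0],0.5,1],
    [[0.15,-3.1,0],1,1],
    [[0.2,-4.4,0],1.5,1],
    [[0.3,-5.7,0],2,1],
    [[0.35,-7,0],2.5,1],
    [[0.4,-8.3,0],3,1],
    [[0.5,-9.6,0],3.5,1],
    [[0.55,-10.9,0],4,1],
    [[0.6,-12.2,0],4.5,1],
    [[0.65,-13.5,0],5,1],
    [[0.7,-14.8,0],5.5,1],
  ],
)

```text
clock: 15.98
position: [529.5, -150.9, 129.8]
orientation: [[0.935, 0.354, -0.002], [0.354, -0.935, 0.0], [-0.002, -0.001, -1.0]]
ft_force: [1.2, 0.3, -2.5]
grip_width: 0.495
```

arm_command(
  commands=[
    [[0.1,-1.2,0],0.45,1],
    [[0.15,-2.2,0],0.45,1],
    [[0.18,-3,0],0.45,1],
    [[0.19,-3.34,0],0.45,1],
    [[0.19,-3.34,0],0.45,1],
    [[0.19,-3.34,-0.5],0.45,1],
    [[0.19,-3.34,-1],0.45,1],
    [[0.19,-3.34,-1.6],0.45,1],
    [[0.19,-3.34,-2],0.45,1],
    [[0.19,-3.34,-2.3],0.45,1],
    [[0.19,-3.34,-2.4],0.45,1],
    [[0.19,-3.34,-2.4],0.45,1],
  ],
)

```text
clock: 16.98
position: [534.9, -232.3, 70.2]
orientation: [[0.919, 0.395, -0.001], [0.395, -0.919, 0.001], [-0.001, -0.001, -1.0]]
ft_force: [0.8, -0.3, -2.3]
grip_width: 0.495
```

```bash
python3 - <<'E'
from h import *
import time
snap('wrist','w5');snap('side','d5');snap('scene','s5')
s=status.get_state();print(s['position'],np.degrees(np.arctan2(s['orientation'][1][0],s['orientation'][0][0])),s['ft_force'])
a=cv2.imread('pics/s5.png')[190:265,238:322];b=cv2.imread('pics/d5.png')[140:225,310:390]
f=lambda i:cv2.resize(i,None,fx=5,fy=5,interpolation=cv2.INTER_CUBIC)
a,b=f(a),f(b)[:,:380];h=max(a.shape[0],b.shape[0]);p=lambda i:cv2.copyMakeBorder(i,0,h-i.shape[0],0,0,0)
cv2.imwrite('pics/c5.png',np.hstack([p(a)[:,:420],p(b)]))
E
```

```text
[ 535.58821017 -232.9161758    71.58100519] 23.254402599639146 [-0.49412927 -0.49163302 -2.73074615]
```

View pics/c5.png

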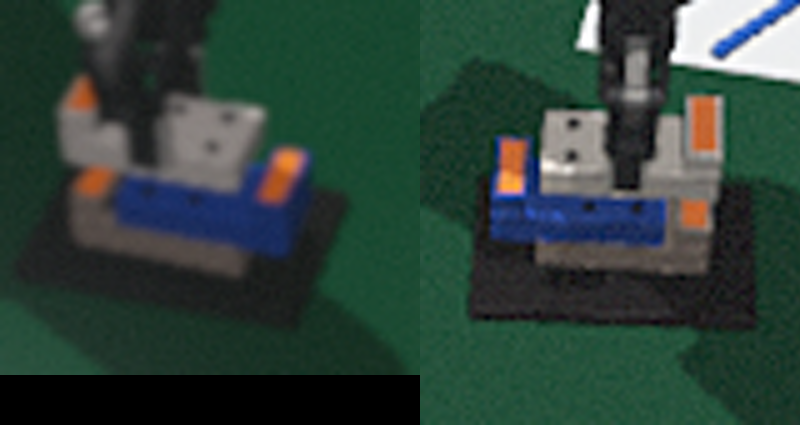

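Silver hovers above blue, in line, with its lip over grey's. I check its gaps from the side view: silver stripe (705,125) and end corners (546,112) and (541,165), blue stripe (512,167), grey stripe visible at (695,214).

```bash
python3 - <<'E'
from h import *
S=lambda x,y:('s5',((x+.5)/5-.5+238,(y+.5)/5-.5+190))
D=lambda x,y:('d5',((x-420+.5)/5-.5+310,(y+.5)/5-.5+140))
b=tri(S(283,177),D(512,167));e=tri(S(266,106),D(541,165));print('blue lip',b,'silver end corner',e)
u=np.array([np.cos(np.radians(23.3)),np.sin(np.radians(23.3))]);n=np.array([-u[1],u[0]])
bl=onz(*D(512,167),61)[:2];sl=onz(*D(705,125),97.8)[:2];c=(onz(*D(546,112),82.8)+onz(*D(541,165),82.8))[:2]/2
G=np.array([535.3,-232.8])
for k,p in(('blue lip',bl),('blue lip tri',b[:2]),('silver lip',sl),('silver end',c),('silver corner',e[:2]),('grey lip(s3)',np.array([504.3,-246.4]))):print(k,p.round(1),'along',round((p-G)@u,1),'across',round((p-G)@n,1))
E
```

```text
blue lip [ 592.321379   -209.15964245   61.49871475] silver end corner [ 569.37428731 -194.62653275   85.96873276]
blue lip [ 592.5 -209.6] along 61.7 across -1.4
blue lip tri [ 592.3 -209.2] along 61.7 across -0.8
silver lip [ 503.1 -247.3] along -35.3 across -0.6
silver end [ 577.9 -215.8] along 45.9 across -1.2
silver corner [ 569.4 -194.6] along 46.4 across 21.6
grey lip(s3) [ 504.3 -246.4] along -33.9 across -0.2
```

Silver clears the blue lip by about 6 mm and is centred over grey within 2 mm, so I lower it.

arm_command(
  commands=[
    [[0,0,-0.1],0,1],
    [[0,0,-0.2],0,1],
    [[0,0,-0.3],0,1],
    [[0,0,-0.4],0,1],
    [[0,0,-0.5],0,1],
    [[0,0,-0.58],0,1],
    [[0,0,-0.64],0,1],
    [[0,0,-0.68],0,1],
    [[0,0,-0.7],0,1],
    [[0,0,-0.72],0,1],
    [[0,0,-0.72],0,1],
    [[0,0,-0.72],0,1],
  ],
)

```text
clock: 18.13
position: [535.2, -232.9, 53.1]
orientation: [[0.919, 0.395, 0.0], [0.395, -0.919, 0.0], [0.0, 0.0, -1.0]]
ft_force: [-1.1, 0.2, -2.5]
grip_width: 0.495
```

arm_command(
  commands=[
    [[0,0,-0.02],0,1],
    [[0,0,-0.04],0,1],
    [[0,0,-0.04],0,1],
    [[0,0,-0.04],0,1],
  ],
)

```text
clock: 18.47
position: [535.3, -233.0, 52.8]
orientation: [[0.919, 0.395, 0.0], [0.395, -0.919, -0.0], [0.0, 0.0, -1.0]]
ft_force: [-4.5, 0.1, 10.7]
grip_width: 0.492
```

Contact at the expected height, so I release, rise and back away for a last look.

arm_command(
  commands=[
    [[0,0,0.02],0,1],
    [[0,0,0.02],0,-1],
    [[0,0,0.02],0,-1],
    [[0,0,0.02],0,-1],
    [[0,0,0.02],0,-1],
    [[0,0,0.02],0,-1],
    [[0,0,0.02],0,-1],
    [[0,0,0.02],0,-1],
    [[0,0,0.1],0,-1],
    [[0,0,0.3],0,-1],
    [[0,0,0.6],0,-1],
    [[0,0,1],0,-1],
  ],
)

```text
clock: 19.47
position: [535.0, -232.8, 77.6]
orientation: [[0.919, 0.395, -0.001], [0.395, -0.919, 0.0], [-0.0, -0.001, -1.0]]
ft_force: [-0.3, -0.1, 0.2]
grip_width: 1.0
```

arm_command(
  commands=[
    [[0,0,1],0,-1],
    [[0,0,2],0,-1],
    [[0,0,3],0,-1],
    [[0,0,4],0,-1],
    [[-1,-0.4,5],0,-1],
    [[-2,-0.8,5],0,-1],
    [[-3,-1.2,5],0,-1],
    [[-4,-1.6,5],0,-1],
    [[-4,-1.6,5],0,-1],
    [[-4,-1.6,5],0,-1],
    [[-4,-1.6,5],0,-1],
  ],
)

```text
clock: 20.38
position: [435.7, -272.9, 203.0]
orientation: [[0.919, 0.395, 0.001], [0.395, -0.919, -0.0], [0.001, 0.001, -1.0]]
ft_force: [0.3, 0.7, -0.4]
grip_width: 0.999
```

```bash
python3 - <<'E'
from h import *
snap('side','d6');snap('scene','s6')
s=status.get_state();print(s['clock'],s['position'],s['ft_force'])
a=cv2.imread('pics/s6.png')[190:265,238:322];b=cv2.imread('pics/d6.png')[140:225,310:390]
f=lambda i:cv2.resize(i,None,fx=5,fy=5,interpolation=cv2.INTER_CUBIC)
a,b=f(a),f(b)[:,:380];h=max(a.shape[0],b.shape[0]);p=lambda i:cv2.copyMakeBorder(i,0,h-i.shape[0],0,0,0)
cv2.imwrite('pics/c6.png',np.hstack([p(a),p(b)]))
E
```

```text
20.4833 [ 436.04790795 -272.45488317  202.49769229] [0.09528707 0.34468744 0.10254932]
```

View pics/c6.png

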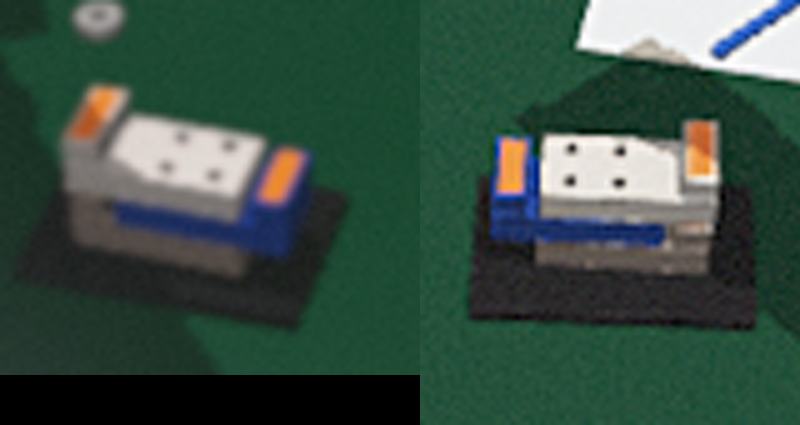

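The pile stands. The silver stripe is at (97,114)/(701,149), the blue stripe at (283,177)/(512,167), and there is a gap between silver's end and the blue lip. One numeric check, then I hand in.

```bash
python3 - <<'E'
from h import *
S=lambda x,y:('s6',((x+.5)/5-.5+238,(y+.5)/5-.5+190))
D=lambda x,y:('d6',((x-420+.5)/5-.5+310,(y+.5)/5-.5+140))
b=tri(S(283,177),D(512,167));s=tri(S(97,114),D(701,149));v=b-s
e=tri(S(266,138),D(541,197));f=tri(S(242,208),D(546,136))
print(s,b,np.linalg.norm(v[:2]),np.degrees(np.arctan2(v[1],v[0])),e,f)
ok=78<s[2]-0<83 and 58<b[2]<65; print(ok)
if ok: print(arm.close_job())
E
```

```text
[ 503.74419441 -247.17081729   80.76406545] [ 592.321379   -209.15964245   61.49871475] 96.38862506669105 23.225648733993587 [ 568.21186312 -193.97032732   64.22082543] [ 588.75568447 -238.44358435   59.69370606]
True
the job is handed in; nothing more can be done
None
```

The job is handed in: blue lies on the grey bracket, turned the opposite way, and the aluminium one lies on top, turned like the grey one. The pile stood by itself with the gripper backed away, and the last crop showed a gap between the aluminium bracket's plain end and the blue lip.

**Last checks** (triangulated from the scene and side cameras):
- **Lip heights:** the aluminium lip top is at 80.8 mm (79 nominal) and the blue one at 61.5 mm (61 nominal).
- **Placing:** blue is about 23–24 mm along grey. The aluminium lip is within about 1 mm of where grey's lip was measured. The line between the two lips is at 23.2°, in line with grey.
- **Clock:** about 20.5 s of the 64 s.

**Disagreements:**
- **Wrist camera:** it read positions about 2–3 mm lower in x than the fixed cameras, so I used values in between.
- **Leg corners:** the two top corners of the aluminium leg came out at 64.2 and 59.7 mm (64 nominal). I put the second down to a blurred corner, but I did not check the tilt separately.
- **Bystanders:** the gripper touched none that I know of, and the nut and pen visible in the last crop looked undisturbed. I did not measure the others again.

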